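# Snug the adjustable wrench and clamp the part for measuring

### The job

The part on the measuring fixture still has to be clamped. Working gently, roll the worm of the adjustable wrench, which lies wide open over the fixture's hexagon, until its jaw is snug on the hexagon; only then swing the wrench clockwise (seen from above) until the clamp comes up tight against its stop. Do not heave on it once it is tight (the jaw would be forced open), leave the wrench on the hexagon with its jaw still snug, and leave the other things on the bench where they are.

Things in the scene. Friction and masses are not known exactly. Their poses are not given: they have to be found in the camera images.
- fixture: Fixed fixture: base plate 175 x 250 x 10 mm with a grey clamp body, flat top 40 mm above the table, spanning x -65 to 90, y -60 to 95 mm in its frame. Origin on the table under the hexagon's axis. The part lies beyond its -y side, below its top; the wrench handle starts along about +y and overhangs the clamp body.
- hex_top (a point): Centre of the top of the steel hexagon (the clamp's cam head), 36 mm across flats, 41.6 mm across corners, standing 20 mm above the clamp body's flat top (so 60 mm above the table).
- hex (a joint): Turn of the hexagon, rad, clockwise from above positive; it starts at about 0 with two flats facing the fixture's +x and -x, and stops dead at 0.8 = clamp tight. Friction about 0.3 N m all the way.
- wrench: Loose steel adjustable wrench lying flat on the clamp body's top, 197 mm long, 16 mm thick, 0.7 kg. Origin on the underside, mid-mouth (the hexagon's axis when snug). x points out of the mouth, z up; handle along -x, x -69 to -175 mm, 24 mm wide. Fixed jaw's face at y = -18 mm; moving jaw at +y, closes towards -y.
- wjaw (a joint): Closing travel of the wrench's moving jaw, m: the mouth is 48 mm wide at 0 and narrows one for one; at the start it is 43 to 46 mm, snug on the 36 mm flats at about 0.012. It moves only with the worm, which holds it against about 40 N: some 8 N in all pushed on the handle 145 mm out. A heavier push at the stop may back it off.
- worm (a joint): Angle of the worm, rad, growing as the jaw closes: 8 mm of jaw travel per turn. Friction 0.05 N m, so about 4 N along its rim; it stays where it is left. To close, its top must travel along the wrench's +x, towards the mouth.
- worm_top (a point): Highest point of the worm: fluted steel roller, 24 mm diameter, 26 mm long, in the wrench's head between handle and mouth; axis level, along the wrench's y, 48.5 mm behind mid-mouth. Its top is 64.5 mm above the table, 8.5 mm proud of the head and 4.5 mm above the hexagon. A closed fingertip pressed on it with 11 to 16 N and drawn along +x rolls it by friction.
- handle (a point): Point in the middle of the wrench's handle, 145 mm behind the mouth's centre, at half its thickness, 8 mm above the wrench's underside (48 mm above the table).
- part: Loose aluminium stepped part, 110 x 36 x 28 mm, 0.4 kg, lying on the base plate between the clamp's sliding jaw and a fixed fence; the clamp slides it home against the fence. Origin at the centre of its underside.
- lens: Bystander: loose projector lens barrel with black grip rings, standing upright, 58 mm diameter, 75 mm tall. Origin at its underside.
- vblock: Bystander: loose steel V-block shape 90 x 60 x 55 mm. Origin at its underside.
- casebox: Bystander: loose small wooden gauge case 110 x 70 x 35 mm. Origin at its underside.
Mind the look-alikes: they are no part of the job. Leave any yellow look-alike of the wrench alone.

How it is judged:
By the outcome, as a careful person would: the job done as asked, in the order asked, and still so for the second after the job is handed in, with the robot touching nothing.
It also fails if it takes over 70 s, if anything falls off the work surface, if the arm or the gripper's body presses on something with over 40 N, if the wrist force passes 120 N, or if a joint passes its speed limit or range.

### The arm

A 7-joint arm with a two-finger parallel gripper is mounted at the origin on the work surface. World frame = base frame: x ahead of the robot, y to its left, z up, the work surface at z = 0. Lengths are in m, angles in rad, forces in N, time in s.
With the tool pointing down it reaches from about 0.425 to 0.95 m from the base axis. Payload 4.7 kg.
Tool frame: the origin (TCP) lies at the very end of the fingers, on their centre line; the grasp point (between the pads) lies 19 mm behind it (arm.pinch_z is the z of the grasp point in the tool frame, in m); z points along the fingers, y is the line along which they close (so a half turn about z gives the same grasp; the last joint's range is limited). The gripper opens to 87 mm and grips with 3 to 60 N. Pads are 19 mm wide; open, the fingers measure 117 mm over their backs; the gripper's body (75 mm by 190 mm) begins 51 mm behind the grasp point.
Start: joints at [-1.263, 0.469, -0.049, 1.532, 0.024, 1.141, -0.082], TCP at [0.223, 0.637, 0.223] pointing down, gripper open.
Joint ranges: [-2.59, 2.59], [-0.33, 1.99], [-1.39, 1.29], [0.1, 2.45], [-1.04, 4.18], [0.21, 1.99], [-2.66, 2.66]. Speed limits (rad/s): [2.57, 2.57, 3.14, 3.14, 3.14, 3.14, 3.14].

### API

Orientations are given as [roll, pitch, yaw] about the fixed x, y, z axes, in that order (R = Rz(yaw) Ry(pitch) Rx(roll)).
In Python, from workcell import arm, move_gripper, inverse_kinematics, readout, cams, finish_job gives the robot as it stands. The module is installed in compiled form; this text tells all that it offers. Calls block until the motion is done:
- arm.move_to(position, orientation): joint-space move of the TCP to a pose.
- arm.move_linear(position, speed=0.15, frame=None, stop_force=None): straight line of the TCP; frame=None keeps the orientation; speed is the mean speed in m/s. With stop_force (N) it stops when the force on the tool has changed by that much, and returns True; else False.
- arm.move_joints(angles): joint-space move.
- move_gripper(opening, grasp_force=None): finger opening in m; grasp_force is the grip in N (None keeps the last); returns when the fingers have stopped.
- arm.sleep(seconds).
- inverse_kinematics(position, orientation): joint angles nearest the present ones, or None.
- readout.read_state(): the state.
- cams.grab_frame(name): name is "side" or "top"; returns the picture (480x640x3 uint8, red, green, blue); there is no depth.
- cams.camera_model(name): a dict with "fx", "fy", "cx", "cy" (pixels), "position" and "attitude" of the camera in the world. Camera axes: x right, y down, z forward; pixel columns grow to the right and rows downward; lengths in m; the calibration is good to about 2 mm. A picture is of the moment at which its call begins. camera_model takes no time and is no camera call.
A pose or a line that the arm cannot do raises arm.MotionError and nothing moves.
- finish_job(): hands the job in; it is judged then, once.
The state is a dict: "time_s": time; "joints": joint angles; "qvel": joint speeds; "tau": joint torques, N m; "tool_pos": TCP position; "orientation": TCP orientation; "ft_force": force on the tool from outside, world axes, zero at the start; "wrist_torque": the same for the moment, N m; "grip_width": finger opening in m; "grasp_force": force on a finger pad.
Only numpy, scipy, OpenCV 4.12 (cv2) and the standard library are available. Lean on these libraries where they do the work, as an engineer would, in place of code of your own. Each camera call takes 0.05 s, during which the arm holds its last target. There are 200 camera calls.

## Working session

There is one attempt and no reset: what is moved stays moved. The work goes in short steps, each a Python script; the robot and the scene stay as the last script left them, time stands still between calls to the robot, and variables do not carry over. Pictures are saved under pics/ and viewed, at most 10 in all, crops included, and the job is handed in when it is done.

```bash
mkdir -p pics
python3 - <<'E'
from workcell import *
import cv2
for n in("top","side"):
    cv2.imwrite(f"pics/{n}0.png",cams.grab_frame(n)[:,:,::-1]); print(n,cams.camera_model(n))
s=readout.read_state();print(s["time_s"],s["tool_pos"],s["orientation"],s["grip_width"],arm.pinch_z)
E
```

```text
top {'fx': 495.65079940624616, 'fy': 495.65079940624616, 'cx': 314.5610224373452, 'cy': 235.02782553073624, 'position': array([ 0.34284679, -0.0047671 ,  1.14720945]), 'attitude': array([-2.9300881 , -0.00564379, -1.57284914])}
side {'fx': 591.8324306268773, 'fy': 591.8324306268773, 'cx': 328.9126011729448, 'cy': 221.77522028160408, 'position': array([ 0.06199953, -0.64725904,  0.97882153]), 'attitude': array([-2.406061  , -0.00650927, -0.68665217])}
0.1 [0.22289905 0.63659497 0.22160491] [-3.13988837e+00  7.52192403e-05  2.80483219e+00] 0.08690489707290056 -0.0187
```

View pics/top0.png

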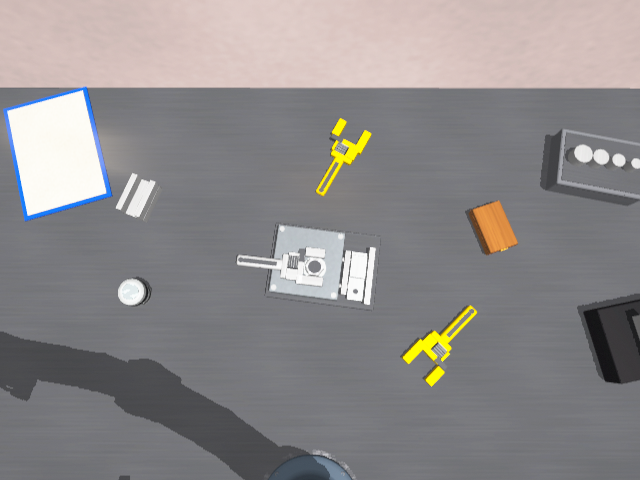

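View pics/side0.png

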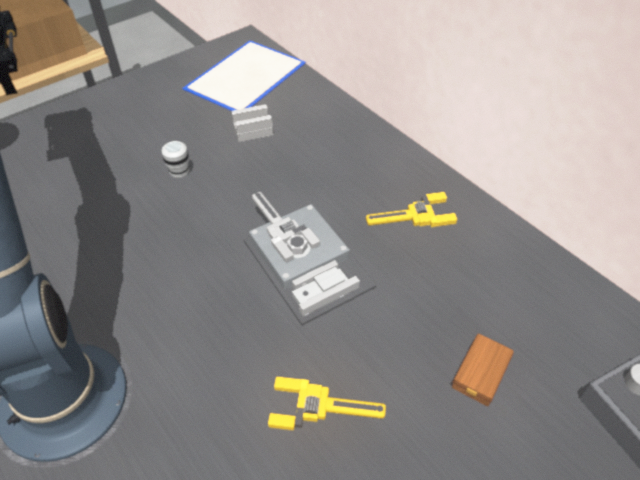

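The top view shows three wrench-like things: the grey one on the fixture at (300,263), a yellow one at (343,155) and a yellow one at (440,345). By the description the grey one is the right one. I'll check it in a close crop of both views.

Run:
```python
import cv2,numpy as np
a=cv2.imread("pics/top0.png")[235:295,230:390]; b=cv2.imread("pics/side0.png")[185:260,240:360]
a=cv2.resize(a,None,fx=5,fy=5,interpolation=cv2.INTER_CUBIC)
b=cv2.resize(b,None,fx=4,fy=4,interpolation=cv2.INTER_CUBIC); b=cv2.copyMakeBorder(b,0,0,0,320,0)
cv2.imwrite("pics/c0.png",np.vstack([a,b]))
```

```text
(no output)
```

View pics/c0.png

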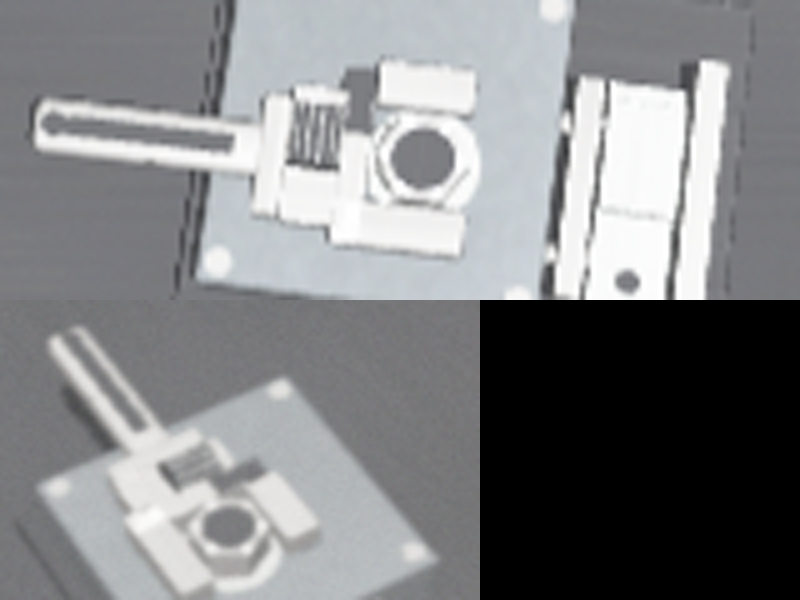

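The crop confirms the grey wrench: open, worm at top pixel (292.8,262), hexagon top at (314.4,266.6), and moving jaw towards image-up with a gap. Handle runs from (239,259.6) to (280,264.6).

```bash
cat > h.py <<'E'
from workcell import *
import numpy as np, cv2
from scipy.spatial.transform import Rotation as R
def ray(n,u,v):
    m=cams.camera_model(n); d=R.from_euler('xyz',m['attitude']).apply([(u-m['cx'])/m['fx'],(v-m['cy'])/m['fy'],1]); return np.array(m['position']),d
def atz(n,u,v,z):
    p,d=ray(n,u,v); return p+d*(z-p[2])/d[2]
def proj(n,P):
    m=cams.camera_model(n); q=R.from_euler('xyz',m['attitude']).inv().apply(np.array(P)-m['position']); return q[...,:2]/q[...,2:]*[m['fx'],m['fy']]+[m['cx'],m['cy']]
def save(n,name,x0,y0,w,h,f):
    cv2.imwrite(f"pics/{name}.png",cv2.resize(np.ascontiguousarray(cams.grab_frame(n)[y0:y0+h,x0:x0+w,::-1]),None,fx=f,fy=f,interpolation=cv2.INTER_CUBIC))
def st(): 
    s=readout.read_state(); print(round(s['time_s'],2),s['tool_pos'].round(4),np.round(s['orientation'],3),np.round(s['ft_force'],1)); return s
E
python3 - <<'E'
from h import *
np.set_printoptions(precision=4,suppress=True)
print("hex",atz("top",314.4,266.6,.06),atz("side",297.5,241.75,.06))
w=lambda:0
print("worm",atz("top",292.8,262,.0645),atz("side",288.75,226.25,.0645))
a,b=atz("top",239,259.6,.056),atz("top",280,264.6,.056)
print("handle",a,b,np.arctan2(*(b-a)[1::-1]))
# fixture body corners top crop
for c in [(202,280),(573,3),(515,298)]: print("corner",c,atz("top",230+c[0]/5,235+c[1]/5,.04))
print("fjaw",[atz("top",230+u/5,235+v/5,.056) for u,v in[(365,203),(465,209)]])
print("mjaw",[atz("top",230+u/5,235+v/5,.056) for u,v in[(383,103),(473,111)]])
E
```

```text
hex [ 0.5048 -0.0109  0.06  ] [ 0.5095 -0.0102  0.06  ]
worm [0.5144 0.0368 0.0645] [0.5187 0.0315 0.0645]
handle [0.5213 0.1569 0.056 ] [0.51   0.0655 0.056 ] -1.6943618225518535
corner (202, 280) [0.453  0.0872 0.04  ]
corner (573, 3) [ 0.5792 -0.0801  0.04  ]
corner (515, 298) [ 0.4448 -0.0523  0.04  ]
fjaw [array([0.4853, 0.0144, 0.056 ]), array([ 0.4826, -0.0299,  0.056 ])]
mjaw [array([0.5302, 0.0065, 0.056 ]), array([ 0.5265, -0.0337,  0.056 ])]
```

```bash
cat >> h.py <<'E'
th=-1.675; X=np.array([np.cos(th),np.sin(th),0]); Y=np.array([-X[1],X[0],0])
W=np.array([.516,.036,0]); O=[np.pi,0,3.037]
def stroke(F=13,a=-.010,b=.010,dz=0,n=4,up=.0745,v=.04):
    arm.move_linear(W+a*X+[0,0,up],speed=.15)
    c=arm.move_linear(W+a*X+[0,0,.058],speed=.012,stop_force=F)
    s=st(); z=s['tool_pos'][2]+dz
    for t in np.linspace(a,b,n+1)[1:]:
        arm.move_linear(W+t*X+[0,0,z],speed=v); s=readout.read_state(); f=s['ft_force']
        print('  t %.4f z %.4f Fx %.1f Fy %.1f Fz %.1f'%(t,s['tool_pos'][2],f@X,f@Y,f[2]))
    arm.move_linear(s['tool_pos']+[0,0,.012],speed=.15)
    return z
E
python3 - <<'E'
from h import *
move_gripper(0.0,20)
P=W-.010*X
arm.move_to(P+[0,0,.15],O); st()
arm.move_linear(P+[0,0,.085],speed=.2); st()
stroke(F=13); st()
E
```

```text
3.99 [0.5172 0.047  0.15  ] [3.141 0.    3.039] [-0.3  0.2 -1. ]
4.47 [0.5173 0.0463 0.0851] [-3.141 -0.     3.038] [-0.1 -0.1  0.3]
5.64 [0.5171 0.046  0.064 ] [ 3.141e+00 -1.000e-03  3.037e+00] [-1.4  0.3  7.5]
  t -0.0050 z 0.0647 Fx -2.1 Fy -0.5 Fz 6.3
  t 0.0000 z 0.0648 Fx -1.3 Fy -1.1 Fz 5.7
  t 0.0050 z 0.0646 Fx -0.9 Fy -0.2 Fz 5.7
  t 0.0100 z 0.0636 Fx 1.9 Fy -0.2 Fz 1.4
6.99 [0.5145 0.0249 0.0757] [-3.141e+00 -1.000e-03  3.037e+00] [ 0.2 -0.2 -0.2]
```

Run:
```python
from h import *
stroke(F=13,a=-.012,b=.008,dz=-.0011,n=5); st()
arm.move_linear(W+[.06,.16,.15],speed=.3)
save("top","c1",265,240,80,55,9); st()
```

```text
8.22 [0.5173 0.0479 0.0642] [ 3.142e+00 -2.000e-03  3.037e+00] [-1.8  0.   7.5]
  t -0.0080 z 0.0640 Fx -4.5 Fy -1.5 Fz 7.4
  t -0.0040 z 0.0645 Fx -4.5 Fy -3.2 Fz 11.9
  t 0.0000 z 0.0646 Fx -4.2 Fy -3.5 Fz 12.4
  t 0.0040 z 0.0646 Fx -3.6 Fy -4.0 Fz 14.1
  t 0.0080 z 0.0642 Fx -3.1 Fy -1.0 Fz 8.7
9.72 [0.5169 0.0299 0.0766] [ 3.142e+00 -1.000e-03  3.037e+00] [ 0.5 -0.2 -0.3]
10.56 [0.5749 0.1929 0.1486] [-3.138 -0.005  3.034] [-0.1 -0.8 -0. ]
```

View pics/c1.png

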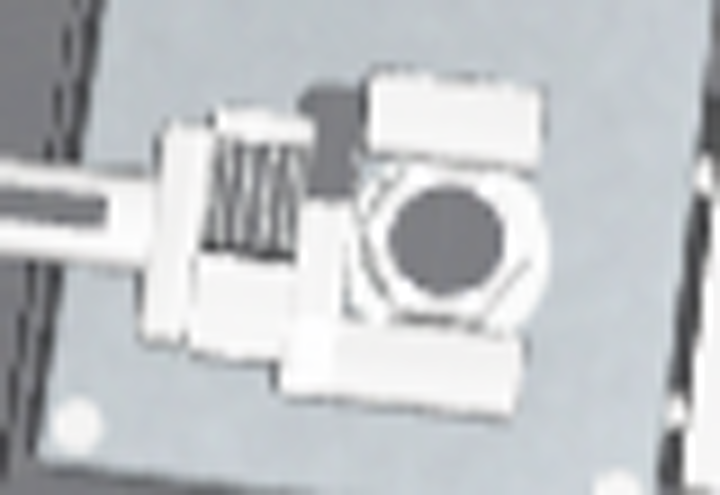

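Jaw has closed to roughly 40 mm (crop: jaw faces at rows 162 and 320) and the wrench stayed in place. The strokes work, so I'll continue.

Run:
```python
from h import *
arm.move_linear(W-.013*X+[0,0,.078],speed=.3)
for i in range(2): stroke(F=13,a=-.013,b=.006,dz=-.0013,n=5)
arm.move_linear(W+[.06,.16,.15],speed=.3)
save("top","c2",265,240,80,55,9); st()
```

```text
12.47 [0.5174 0.0491 0.0638] [ 3.141 -0.004  3.037] [-1.3  0.2  6.8]
  t -0.0092 z 0.0638 Fx -4.4 Fy -3.5 Fz 11.1
  t -0.0054 z 0.0639 Fx -6.4 Fy -3.1 Fz 11.3
  t -0.0016 z 0.0645 Fx -5.8 Fy -3.9 Fz 16.0
  t 0.0022 z 0.0646 Fx -5.4 Fy -3.7 Fz 15.9
  t 0.0060 z 0.0645 Fx -3.0 Fy -4.1 Fz 15.9
15.18 [0.5174 0.0493 0.0634] [ 3.141 -0.005  3.037] [-1.   0.6  6.6]
  t -0.0092 z 0.0634 Fx -5.1 Fy -2.1 Fz 9.5
  t -0.0054 z 0.0637 Fx -7.4 Fy -2.4 Fz 10.2
  t -0.0016 z 0.0640 Fx -7.0 Fy -3.1 Fz 12.7
  t 0.0022 z 0.0645 Fx -5.1 Fy -5.2 Fz 18.7
  t 0.0060 z 0.0646 Fx -4.9 Fy -5.0 Fz 18.5
17.51 [0.5748 0.1928 0.1485] [-3.138 -0.008  3.034] [-0.  -0.4  0.9]
```

View pics/c2.png

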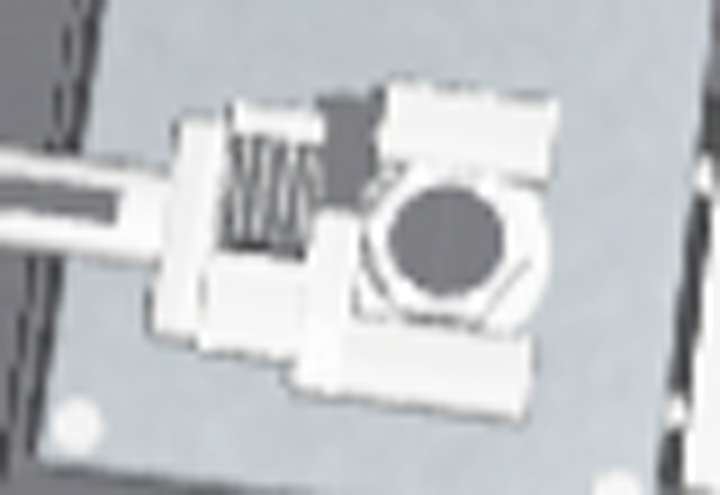

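The wrench slid about 4 mm forward until its throat met the hexagon, with the worm now at crop (270,190). The mouth is nearly at 36 mm. I'll shift the stroke and finish closing.

```bash
sed -i 's/^W=.*/W=np.array([.5175,.0322,0])/' h.py
python3 - <<'E'
from h import *
print(atz("top",295,261.1,.0645))
arm.move_linear(W-.011*X+[0,0,.078],speed=.3)
for i in range(2): stroke(F=13,a=-.011,b=.008,dz=-.0009,n=5)
arm.move_linear(W+[.06,.16,.15],speed=.3)
save("top","c3",265,240,80,55,9); st()
E
```

```text
[0.51644827 0.03197288 0.0645    ]
19.44 [0.5189 0.0435 0.0637] [ 3.141 -0.006  3.037] [-0.9  0.6  5.8]
  t -0.0072 z 0.0639 Fx -5.1 Fy -3.0 Fz 9.3
  t -0.0034 z 0.0645 Fx -5.7 Fy -4.8 Fz 14.3
  t 0.0004 z 0.0646 Fx -4.5 Fy -5.4 Fz 16.3
  t 0.0042 z 0.0646 Fx -5.1 Fy -4.7 Fz 15.5
  t 0.0080 z 0.0642 Fx -3.9 Fy -2.8 Fz 10.9
22.12 [0.5187 0.0431 0.0643] [-3.141 -0.008  3.037] [-2.1  0.5  7.5]
  t -0.0072 z 0.0643 Fx -3.5 Fy -2.4 Fz 7.2
  t -0.0034 z 0.0647 Fx -4.1 Fy -1.9 Fz 9.3
  t 0.0004 z 0.0647 Fx -4.7 Fy -1.4 Fz 9.6
  t 0.0042 z 0.0648 Fx -4.2 Fy -1.1 Fz 8.9
  t 0.0080 z 0.0640 Fx -1.6 Fy 0.1 Fz 4.5
24.46 [0.5763 0.1891 0.1487] [-3.138 -0.011  3.034] [ 0.6 -0.8  0.3]
```

View pics/c3.png

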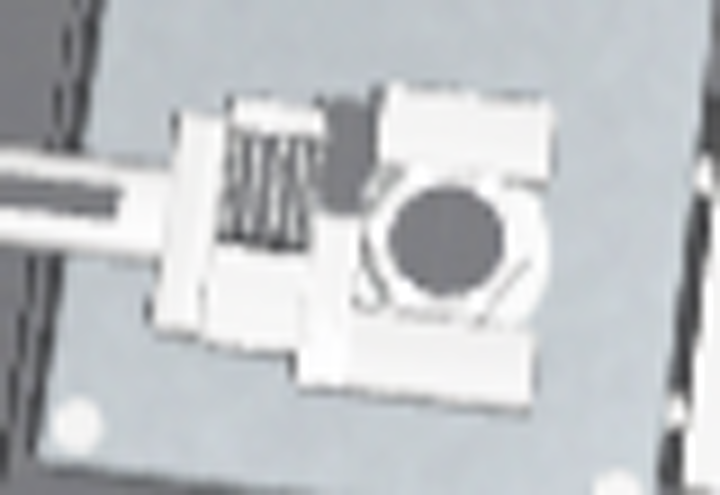

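```bash
cat >> h.py <<'E'
def mouth(f):
    g=cv2.cvtColor(f,cv2.COLOR_BGR2GRAY).astype(np.float32); out=[]
    for c in range(430,520,10):
        t=np.arange(0,400,.5); mx=(c-.1*(t-60)).astype(np.float32)[None]; my=(30+t).astype(np.float32)[None]
        p=cv2.GaussianBlur(cv2.remap(g,mx,my,cv2.INTER_LINEAR),(9,1),0)[0]; w=np.where(p>226)[0]; out.append((30+t[w[0]],30+t[w[-1]]))
    m=np.median(out,axis=0); return m, (m[1]-m[0])/9*2.2
E
python3 - <<'E'
from h import *
arm.move_linear(W-.011*X+[0,0,.078],speed=.3)
stroke(F=13,a=-.011,b=.008,dz=-.0016,n=5)
arm.move_linear(W+[.06,.16,.15],speed=.3)
save("top","c4",265,240,80,55,9); st()
for i in (1,2,3,4): print(i,mouth(cv2.imread(f"pics/c{i}.png")))
a=cv2.imread("pics/top0.png")[240:295,265:345]
print(0,mouth(cv2.resize(a,None,fx=9,fy=9,interpolation=cv2.INTER_CUBIC)))
E
```

```text
26.35 [0.5187 0.0432 0.0643] [-3.141 -0.009  3.037] [-0.4  0.6  7.3]
  t -0.0072 z 0.0640 Fx -4.5 Fy -3.6 Fz 10.5
  t -0.0034 z 0.0645 Fx -7.6 Fy -3.4 Fz 14.1
  t 0.0004 z 0.0647 Fx -7.8 Fy -3.7 Fz 14.0
  t 0.0042 z 0.0647 Fx -6.4 Fy -1.9 Fz 12.0
  t 0.0080 z 0.0643 Fx -3.7 Fy 0.4 Fz 9.2
28.68 [0.5763 0.189  0.1486] [-3.138 -0.012  3.034] [ 0.4 -0.   0.3]
1 (array([ 86.5, 401.5]), np.float64(77.0))
2 (array([ 96., 401.]), np.float64(74.55555555555556))
3 (array([ 97., 393.]), np.float64(72.35555555555555))
4 (array([ 97., 391.]), np.float64(71.86666666666667))
0 (array([ 78.5, 401.5]), np.float64(78.95555555555555))
```

Run:
```python
from h import *
arm.move_linear(W-.011*X+[0,0,.078],speed=.3)
stroke(F=13,a=-.011,b=.008,dz=-.0017,n=5)
arm.move_linear(W+[.06,.16,.15],speed=.3)
save("top","c5",265,240,80,55,9); st()
print(5,mouth(cv2.imread("pics/c5.png")))
```

```text
30.58 [0.5188 0.0437 0.0643] [-3.142 -0.011  3.037] [-2.   0.8  6.9]
  t -0.0072 z 0.0638 Fx -5.1 Fy -1.9 Fz 9.5
  t -0.0034 z 0.0642 Fx -9.9 Fy -3.0 Fz 11.7
  t 0.0004 z 0.0647 Fx -8.5 Fy -2.5 Fz 13.3
  t 0.0042 z 0.0647 Fx -6.1 Fy -0.4 Fz 12.3
  t 0.0080 z 0.0644 Fx -3.4 Fy 1.0 Fz 8.6
32.92 [0.5763 0.189  0.1486] [-3.138 -0.014  3.034] [ 0.3  0.  -0.4]
5 (array([ 97., 391.]), np.float64(71.86666666666667))
```

View pics/c5.png

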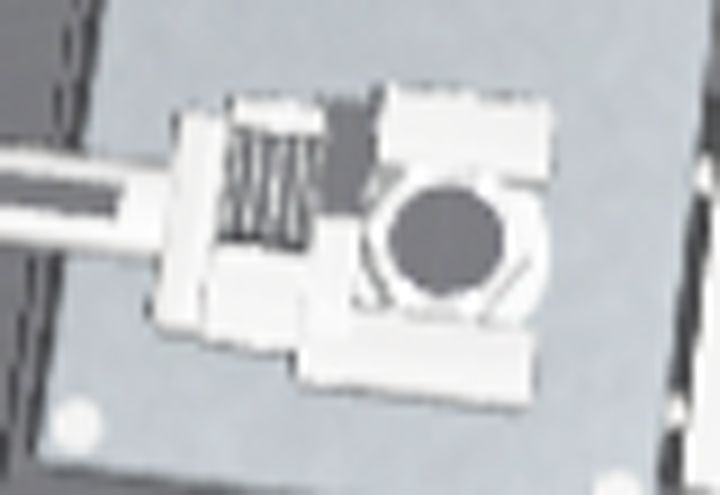

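The mouth width hasn't changed and Fx rose to 9.9 N as the finger slipped, so the jaw is snug on the hexagon. Now the swing, pushing gently on the handle with the force watched.

```bash
cat >> h.py <<'E'
H=np.array([.507,-.0105,0])
def tgt(phi,gap=0.,r=.145,z=.045):
    q=R.from_euler('z',-phi); return H+q.apply(-r*X-(.0215+gap)*Y)+[0,0,z],[np.pi,0,3.037-phi],q.apply(Y)
def swing(phi,end,lim=6.5,step=.04,v=.04):
    while phi<end:
        phi+=step; p,o,t=tgt(phi); f0=-readout.read_state()['ft_force']@t
        hit=arm.move_linear(p,speed=v,frame=o,stop_force=max(lim-max(f0,0),1.5))
        s=readout.read_state(); f=-s['ft_force']@t; d=s['tool_pos']-H; 
        a=-(np.arctan2(d[1],d[0])-np.arctan2(*(tgt(0)[0]-H)[1::-1]))
        print('phi %.3f at %.3f F %.1f |F| %.1f hit %s t %.1f'%(phi,a,f,np.linalg.norm(s['ft_force']),hit,s['time_s']))
        if f>lim or (hit and f>lim-1): break
    return phi
E
python3 - <<'E'
from h import *
for ph in (0,.4,.85): print(inverse_kinematics(*tgt(ph)[:2]))
p,o,_=tgt(0,.012)
arm.move_linear([p[0],p[1],.149],speed=.25)
arm.move_linear(p,speed=.2,frame=o); st()
print(arm.move_linear(tgt(0,-.004)[0],speed=.02,stop_force=3)); s=st(); d=(s['tool_pos']-tgt(0)[0])@Y; print(d)
swing(0.0,.2)
E
```

```text
[-0.53614666  0.45823055  0.23949993  2.0701491  -0.17852217  0.63221852
  1.29020065]
[-0.54212551  0.5332893   0.3239625   1.94959823 -0.25457852  0.69786538
  1.00237199]
[-0.51919283  0.60816021  0.42233554  1.83989567 -0.34454642  0.76613805
  0.70338752]
34.15 [0.4899 0.1374 0.0453] [3.141e+00 1.000e-03 3.037e+00] [ 0.8 -0.1  0.6]
True
34.82 [0.5018 0.1357 0.0447] [-3.141e+00 -2.000e-03  3.037e+00] [ 0.5 -0.2  0.2]
0.0011030111855606605
phi 0.040 at 0.030 F 4.7 |F| 5.4 hit False t 35.1
phi 0.080 at 0.055 F 0.5 |F| 0.6 hit True t 35.3
phi 0.120 at 0.117 F 3.3 |F| 3.5 hit False t 35.8
phi 0.160 at 0.139 F -0.2 |F| 0.7 hit True t 36.0
phi 0.200 at 0.197 F 1.4 |F| 1.9 hit False t 36.4
```

Run:
```python
from h import *
p=swing(.2,.66,step=.04,v=.035)
swing(p,.92,step=.02,v=.02)
```

```text
phi 0.240 at 0.215 F -0.5 |F| 1.1 hit True t 36.6
phi 0.280 at 0.277 F 2.1 |F| 2.2 hit False t 37.1
phi 0.320 at 0.322 F 1.6 |F| 1.8 hit False t 37.4
phi 0.360 at 0.338 F 0.7 |F| 0.8 hit True t 37.6
phi 0.400 at 0.397 F 1.3 |F| 2.3 hit False t 38.1
phi 0.440 at 0.441 F 1.9 |F| 2.7 hit False t 38.4
phi 0.480 at 0.458 F 0.7 |F| 1.1 hit True t 38.6
phi 0.520 at 0.518 F 2.3 |F| 2.9 hit False t 39.1
phi 0.560 at 0.536 F -0.4 |F| 1.4 hit True t 39.3
phi 0.600 at 0.597 F 1.6 |F| 2.0 hit False t 39.8
phi 0.640 at 0.642 F 1.3 |F| 2.1 hit False t 40.2
phi 0.680 at 0.658 F 1.0 |F| 1.3 hit True t 40.4
phi 0.700 at 0.694 F 3.6 |F| 4.5 hit False t 41.0
phi 0.720 at 0.722 F 4.2 |F| 4.7 hit False t 41.3
phi 0.740 at 0.729 F 0.0 |F| 0.2 hit True t 41.5
phi 0.760 at 0.753 F 3.4 |F| 4.2 hit False t 42.0
phi 0.780 at 0.782 F 2.5 |F| 2.9 hit False t 42.3
phi 0.800 at 0.803 F 3.0 |F| 3.5 hit False t 42.6
phi 0.820 at 0.817 F 4.4 |F| 4.6 hit False t 42.9
phi 0.840 at 0.819 F -0.6 |F| 0.9 hit True t 43.1
phi 0.860 at 0.818 F 0.5 |F| 0.7 hit True t 43.5
phi 0.880 at 0.817 F -0.0 |F| 0.8 hit True t 43.8
phi 0.900 at 0.816 F 0.9 |F| 1.2 hit True t 44.1
phi 0.920 at 0.815 F -0.0 |F| 0.7 hit True t 44.5
```

The push stalled at about 0.817 rad on five pushes in a row, each limited to about 6.5 N. I'll retreat and look.

Run:
```python
from h import *
p,o,_=tgt(.815,.02); arm.move_linear(p,speed=.1)
arm.move_linear([p[0],p[1],.16],speed=.2); arm.move_linear([.46,.25,.2],speed=.3); st()
save("top","c6",230,215,155,95,5)
```

```text
46.41 [0.4605 0.2487 0.1993] [-3.129 -0.015  2.156] [-0.7 -0.2 -0.2]
```

View pics/c6.png

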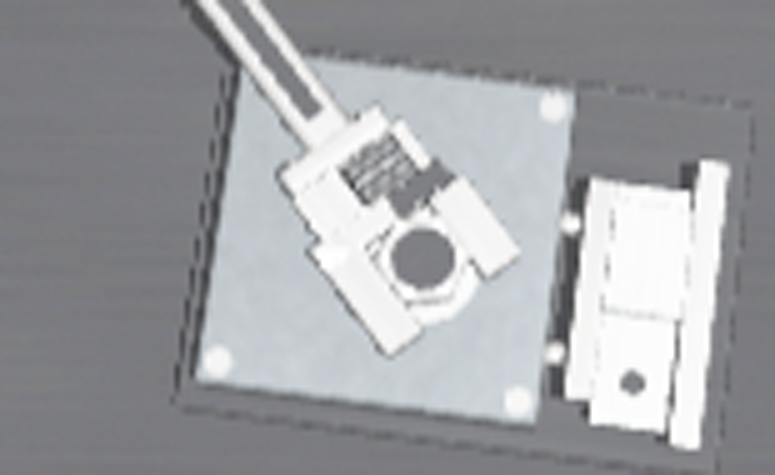

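The picture shows the wrench swung about 0.81 rad, the part home against its fence at col 695, and the jaws still on the hexagon at (422,260). A numeric check of the jaw width comes next.

Run:
```python
from h import *
a=cv2.imread("pics/c6.png"); b=cv2.imread("pics/c5.png")
h6=proj("top",H+[0,0,.06])-[230,215]; h5=proj("top",H+[0,0,.06])-[265,240]
def outer(img,c,f,ang):
    M=cv2.getRotationMatrix2D(tuple(c*f),np.degrees(ang),9/f); M[:,2]+=np.array([360,300])-c*f
    g=cv2.cvtColor(cv2.warpAffine(img,M,(720,600),flags=cv2.INTER_CUBIC),cv2.COLOR_BGR2GRAY)
    g=cv2.GaussianBlur(g,(9,9),0); r=[]
    for col in range(345,425,8):
        w=np.where(g[100:520,col]>224)[0]+100; r.append((w[0],w[-1]))
    r=np.array(r); return np.median(r,axis=0),np.median(r[:,1]-r[:,0])/9*2.2
for d in(-.04,0,.04): print(outer(b,h5,9,.105+d),outer(a,h6,5,.105+.81+d))
```

```text
(array([167.5, 460.5]), np.float64(71.62222222222223)) (array([157.5, 454. ]), np.float64(72.47777777777777))
(array([167.5, 460. ]), np.float64(71.62222222222223)) (array([157., 453.]), np.float64(72.35555555555555))
(array([167., 459.]), np.float64(71.5)) (array([156., 452.]), np.float64(72.35555555555555))
```

The 0.7 mm difference is about 0.3 pixel, so ambiguous. One more light worm stroke at the new angle will confirm or restore the fit; its side force acts clockwise, so it won't loosen the clamp.

Run:
```python
import h
from h import *
q=R.from_euler('z',-.81)
h.W=H+q.apply(W-H); h.W[2]=0; h.X=q.apply(X); h.Y=q.apply(Y)
print(h.W, atz("top",230+378/5,215+170/5,.0645))
P=h.W-.011*h.X
arm.move_to(P+[0,0,.15],[np.pi,0,3.037-.81]); arm.move_linear(P+[0,0,.078],speed=.2)
h.stroke(F=13,a=-.011,b=.007,dz=-.0013,n=5)
arm.move_linear(h.W+[0,0,.13],speed=.3); arm.move_linear([.46,.25,.2],speed=.3)
save("top","c7",230,215,155,95,5); st()
```

```text
[0.5451668  0.01133657 0.        ] [0.54359581 0.00860908 0.0645    ]
49.15 [0.555  0.0187 0.0641] [ 3.139 -0.     2.227] [-0.6  0.5  7.8]
  t -0.0074 z 0.0642 Fx -3.2 Fy -1.3 Fz 4.7
  t -0.0038 z 0.0646 Fx -4.2 Fy -1.5 Fz 6.7
  t -0.0002 z 0.0648 Fx -3.2 Fy -1.5 Fz 6.9
  t 0.0034 z 0.0647 Fx -3.1 Fy -0.9 Fz 7.1
  t 0.0070 z 0.0646 Fx -3.0 Fy 0.1 Fz 7.7
52.05 [0.4602 0.2476 0.1991] [-3.14   0.     2.224] [ 0.2 -0.4  0.7]
```

View pics/c7.png

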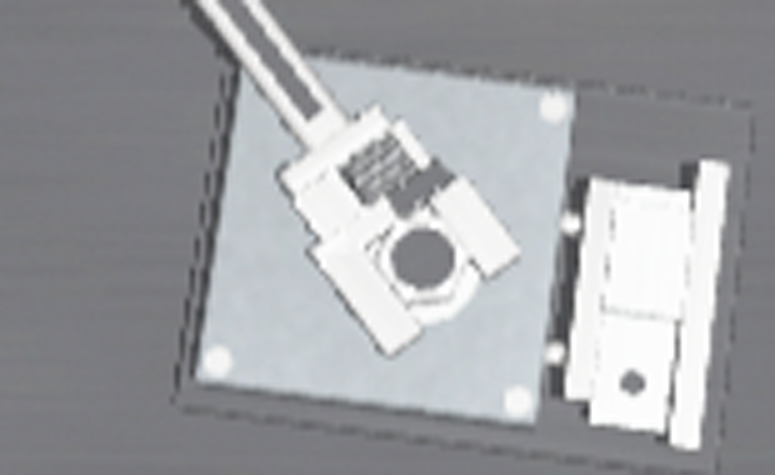

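The wrench is unchanged, but that press was only 7 N, too light to tell. I'll do one proper stroke, then a short check push at the stop isn't needed.

Run:
```python
import h
from h import *
q=R.from_euler('z',-.81)
h.W=H+q.apply(W-H)-[.001,.0015,0]; h.W[2]=0; h.X=q.apply(X); h.Y=q.apply(Y)
P=h.W-.010*h.X
arm.move_linear([P[0],P[1],.13],speed=.4); arm.move_linear(P+[0,0,.076],speed=.2)
h.stroke(F=13,a=-.010,b=.007,dz=-.0023,n=5)
arm.move_linear(h.W+[0,0,.13],speed=.3); arm.move_linear([.46,.25,.2],speed=.3)
save("top","c8",230,215,155,95,5); st()
a,b,c=[cv2.imread(f"pics/c{i}.png").astype(int) for i in(6,7,8)]
print([np.abs(x-y)[:, :560].max(axis=2).__gt__(40).sum() for x,y in((a,b),(b,c))])
m=np.abs(c-b).max(axis=2)>40; ys,xs=np.where(m); print(xs.min() if len(xs) else 0,xs.max() if len(xs) else 0,ys.min() if len(ys) else 0,ys.max() if len(ys) else 0)
```

```text
54.42 [0.5524 0.0161 0.0645] [ 3.141e+00 -1.000e-03  2.227e+00] [-1.3  0.1  7. ]
  t -0.0066 z 0.0643 Fx -2.4 Fy -3.0 Fz 11.7
  t -0.0032 z 0.0647 Fx -5.6 Fy -1.9 Fz 10.9
  t 0.0002 z 0.0647 Fx -5.3 Fy -2.4 Fz 9.9
  t 0.0036 z 0.0647 Fx -5.6 Fy -0.8 Fz 8.8
  t 0.0070 z 0.0644 Fx -4.2 Fy -0.8 Fz 8.7
57.33 [0.4603 0.2476 0.1991] [-3.139e+00 -1.000e-03  2.224e+00] [-0.5 -0.6 -0.4]
[np.int64(206), np.int64(51)]
376 479 147 275
```

The tangential force exceeded rolling friction and the picture barely changed, so the jaw is snug. Handing in.

```bash
python3 -c "
from workcell import *
print(finish_job())"
```

```text
the job is handed in; nothing more can be done
None
```

I closed the wrench jaw until it was snug on the hexagon, then swung it about 0.81 rad clockwise until it stopped. I handed the job in at about 57 s with the wrench still on the hexagon; one picture measurement read the jaw about 0.7 mm wider after the swing, but two more worm strokes at the stop barely changed the picture, so I judged it still snug.

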